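# Index the sample carousel four clicks and lift out the jar

### The arm

A 6-joint arm with a two-finger parallel gripper is mounted at the origin on the work surface. World frame = base frame: x ahead of the robot, y to its left, z up, the work surface at z = 0. Lengths are in m, angles in rad, forces in N, time in s.
With the tool pointing down it reaches from about 0.3 to 0.875 m from the base axis. Payload 6.4 kg.
Tool frame: the origin (TCP) lies midway between the tips of the shut fingers; the grasp point (between the pads) lies 19 mm behind it; x points along the fingers, y is the direction in which the jaws open and shut, and the axes are right-handed (so a half turn about x gives the same grasp; the last joint's range is limited). The gripper opens to 85 mm and grips with 20 to 120 N. Pads are 22 mm wide; open, the fingers measure 114 mm over their backs; the gripper's body (76 mm by 85 mm) begins 54 mm behind the grasp point. The pads swing forward as they close: fully open they stand 13 mm farther back than shut.
Start: joints at [-1.531, 0.181, 1.607, -0, 1.354, -0.206], TCP at [0.14, -0.558, 0.2] pointing down, gripper open.
Joint ranges: [-2.99, 2.99], [-0.89, 2.07], [0.3, 2.58], [-1.14, 4.28], [0, 2.63], [-3.12, 3.12]. Speed limits (rad/s): [2.57, 2.57, 3.01, 3.14, 3.14, 3.14].

### API

Orientations are given as a unit quaternion [w, x, y, z].
In Python, from bench import ctrl gives the robot as it stands.
- The arm moves only by the tool step_arm, never from a script. Its argument "motion" is a list of rows, each a list of 7 numbers: the shift along the tool's x, y, z in mm, then the turn, a rotation vector about the tool's x, y, z in degrees, then the closure in counts, from 0 (fully open) to 255 (shut). In form: [[tx, ty, tz, rx, ry, rz, hand], ...]. A call has 1 to 10 rows; each row is the pose to reach, as a shift and turn from the pose commanded when the call began, along the tool's axes at that moment; what a row does not reach only later rows make up. A row lasts 1/8 s, in which the tool goes at most 62.5 mm and 10.7 degrees, less where a joint would pass 70% of its speed; a pose out of reach is approached as far as the arm can. A call with a gripper value outside its range is refused whole. The fingers move at their own pace and stop on an object; the grip force is fixed at half the most. Time passes only in rows, so rows that repeat a pose let the fingers close. It gives the time, the measured TCP pose, the force and the opening at its end, in the units of the state.
- ctrl.get_obs(): the state, without advancing time (a new reading comes with each control period).
- ctrl.camera(name): name is "scene" or "top"; returns (picture, depth): 400x640x3 uint8, red, green, blue; 400x640 float32, m along the optical axis (not along the pixel's ray), 0 where there is no reading.
- ctrl.camera_info(name): a dict with "fx", "fy", "cx", "cy" (pixels), "dist_coeffs" ([k1, k2, p1, p2, k3] as OpenCV has them; the pictures are not rectified), "T" (4x4, takes a point from camera to world coordinates). Camera axes: x right, y down, z forward; pixel columns grow to the right and rows downward; lengths in m; the calibration is good to about 2 mm. A picture is of the moment at which its call begins. camera_info takes no time and is no camera call.
- ctrl.hand_in(): hands the job in, once; it reports no verdict.
The state is a dict: "time_s": time; "q": joint angles; "dq": joint speeds; "joint_efforts": joint torques, N m; "eef_pos": TCP position; "eef_rot": TCP orientation; "wrist_force": force on the tool from outside, world axes, zero at the start; "torque": the same for the moment, N m; "opening": opening from 0.0 (shut) to 1.0 (fully open).
Only numpy, scipy, OpenCV 4.12 (cv2) and the standard library are available. Lean on these libraries where they do the work, as an engineer would, in place of code of your own. Each camera call takes 0.05 s, during which the arm holds its last target. There are 200 camera calls.

### The job

Turn the sample carousel by its centre knob exactly four clicks clockwise (seen from above), leaving it at rest on that click, then press the lift lever on its left-hand side fully down so that the jar now at the front pointer comes up. Take that jar out and stand it upright on the floor of the steel tray beside the jar already there. Leave the other jars down in the wheel and the wheel on its click, and do not knock over the jar in the tray or the beaker near it.

Things in the scene. Friction and masses are not known exactly. Their poses are not given: they have to be found in the camera images.
- changer: Carousel sample changer, fixed: grey base 256 x 256 mm, 72 mm high; on it a round dark grey wheel 230 mm across, flat face 150 mm above the bench; white measuring head (140 x 240 mm, 156 mm high) along its back (+x). Origin on the bench under the axis; +x points from the front (lift station, robot's side) to the back (measuring head), +y to the side with the lever.
- wheel (a joint): Angle of wheel and knob, rad: 0 at the start, growing clockwise seen from above (yaw falls). Click-stop every 30 degrees (0.524 rad), no end stop; four clicks = 2.094. A sprung roller holds each click: about 0.3 N m to leave it, and let go between two clicks it springs to the nearest. 12 pockets, one per click, centres 89 mm from the axis, deep enough that a jar's cap is flush with the face.
- knob (a point): Middle of the black fluted round knob at the wheel's centre, fixed to the wheel: 50 mm across, 40 mm high (20 mm above and below this point), standing on the wheel's flat face. Can be gripped from above at any yaw.
- lift (a point): Lift station, at the level of the wheel's face (150 mm), on the changer's -x side 89 mm from the axis; a narrow steel pointer bracket stands there at the wheel's edge, up to the face. The pocket here is empty at the start. With a pocket on the click here, the lever drives a 12 mm rod up through the hole in the pocket's floor and raises the jar 40 mm.
- lever (a joint): Angle of the lift lever, rad: 0 up (start), 0.40 fully down. A stiff rocking lever on a horizontal pivot in the base's left-hand side (+y); it takes about 6 N at the pad and stays where it is left, so the jar stays up.
- lever_pad (a point): Middle of the top face of the lever's bare aluminium pad (40 mm along the changer's x, 52 mm along y, 12 mm thick), which sticks out of the base on its left (+y), 233 mm from the wheel's axis in y and level with the lift station in x. 75 mm above the bench when up, 27 mm when fully down; it moves almost straight down. Press it from above.
- jar4: The jar wanted: round, pale grey with a white screw cap, 38 mm across, 65 mm tall, 0.07 to 0.14 kg; origin at the centre of its underside. It starts in the fourth pocket anticlockwise (seen from above) from the lift station, underside 85 mm above the bench, cap flush with the wheel's face: it cannot be gripped until raised. Raised, its top 40 mm stand above the face.
- tray: Open steel tray on the bench, heavy: 200 mm (x) by 130 mm (y), rim 16 mm high, walls and floor 3 mm thick. Origin at the centre of its underside. One jar stands in the half towards its -x; the half towards its +x is empty.
- jar_before: A jar like jar4, taken out before, standing in the tray 50 to 60 mm from the tray's middle towards its -x. Origin at the centre of its underside.
- jar1: Jar like jar4, in pocket number 1 anticlockwise from the lift station at the start; to be left down in the wheel (underside 85 mm above the bench). Origin at the centre of its underside.
- jar2: Jar like jar4, in pocket number 2 anticlockwise from the lift station at the start; to be left down in the wheel (underside 85 mm above the bench). Origin at the centre of its underside.
- jar3: Jar like jar4, in pocket number 3 anticlockwise from the lift station at the start; to be left down in the wheel (underside 85 mm above the bench). Origin at the centre of its underside.
- jar5: Jar like jar4, in pocket number 5 anticlockwise from the lift station at the start; to be left down in the wheel (underside 85 mm above the bench). Origin at the centre of its underside.
- jar6: Jar like jar4, in pocket number 6 anticlockwise from the lift station at the start; to be left down in the wheel (underside 85 mm above the bench). Origin at the centre of its underside.
- beaker: Bystander: glass beaker with a steel lid, 60 mm across, 100 mm tall, standing near the tray. Origin at the centre of its underside.
Not all that is in view belongs to the job. What is shaped like the jar2 but green or purple is not meant.

How it is judged:
By the outcome, as a careful person would: the job done as asked, in the order asked, and still so for the second after the job is handed in, with the robot touching nothing.
It also fails if it takes over 64 s, if anything falls off the work surface, if the arm or the gripper's body presses on something with over 40 N, if the wrist force passes 120 N, or if a joint passes its speed limit or range.

## Working session

There is one attempt and no reset: what is moved stays moved. The work goes in short steps, Python scripts to look and compute and a tool call to move; the robot and the scene stay as the last step left them, time stands still between calls to the robot, and variables do not carry over. Pictures are saved under pics/ and viewed, about 8 in all and at most 12, crops included, and the job is handed in when it is done.

Besides the shell and the picture viewer there is one more tool, called after "Call:" as name([rows], argument=value, ...), one row to a line, values as JSON. step_arm: Moves the arm, as the interface text tells. Its arguments: {"type":"object","properties":{"motion":{"type":"array","items":{"type":"array","items":{"type":"number"}}}},"required":["motion"]}

```bash
mkdir -p pics
cat > h.py <<'E'
import numpy as np, cv2
from bench import ctrl
from scipy.spatial.transform import Rotation as R
def cam(n):
    p,d=ctrl.camera(n); return p,d,ctrl.camera_info(n)
def ray(info,u,v):
    K=np.array([[info['fx'],0,info['cx']],[0,info['fy'],info['cy']],[0,0,1]])
    x,y=cv2.undistortPoints(np.array([[[u,v]]],float),K,np.array(info['dist_coeffs'],float))[0,0]
    T=np.array(info['T']); return T[:3,3],T[:3,:3]@[x,y,1]
def plane(info,u,v,z):
    o,d=ray(info,u,v); return o+d*(z-o[2])/d[2]
def cloud(info,dep):
    K=np.array([[info['fx'],0,info['cx']],[0,info['fy'],info['cy']],[0,0,1]])
    h,w=dep.shape; uv=np.stack(np.meshgrid(np.arange(w),np.arange(h)),-1).reshape(-1,1,2).astype(float)
    n=cv2.undistortPoints(uv,K,np.array(info['dist_coeffs'],float)).reshape(h,w,2)
    P=np.dstack([n[...,0]*dep,n[...,1]*dep,dep]); T=np.array(info['T']); return P@T[:3,:3].T+T[:3,3]
def save(n,p): cv2.imwrite('pics/'+n,cv2.cvtColor(p,cv2.COLOR_RGB2BGR))
def tool():
    o=ctrl.get_obs(); q=o['eef_rot']; return np.array(o['eef_pos']),R.from_quat([q[1],q[2],q[3],q[0]]).as_matrix(),o
E
python3 - <<'E'
from h import *
for n in('scene','top'):
    p,d,i=cam(n); save(n+'0.png',p); np.savez(n+'0.npz',p=p,d=d); print(n,np.round(i['T'],3).tolist(),i['fx'],i['dist_coeffs'])
p,M,o=tool(); print(p,M.round(3).tolist(),o)
E
```

```text
scene [[0.413, 0.6, -0.685, 1.311], [0.911, -0.275, 0.308, -0.387], [-0.004, -0.751, -0.66, 0.855], [0.0, 0.0, 0.0, 1.0]] 425.9223498622617 [-0.06526898  0.          0.          0.          0.        ]
top [[0.026, -0.993, 0.112, 0.438], [-1.0, -0.026, 0.001, -0.049], [0.002, -0.112, -0.994, 1.171], [0.0, 0.0, 0.0, 1.0]] 467.9559691839311 [0.01501554 0.         0.         0.         0.        ]
[ 0.13990645 -0.55714709  0.19917127] [[-0.0, 0.243, -0.97], [0.002, -0.97, -0.243], [-1.0, -0.002, -0.0]] {'time_s': 0.1, 'q': array([-1.53131176e+00,  1.81465321e-01,  1.60791593e+00,  1.28945273e-05,
        1.35382170e+00, -2.06287242e-01]), 'dq': array([ 0.00094226, -0.00047623, -0.00085149,  0.00132997, -0.00019667,
       -0.00028102]), 'joint_efforts': array([ 2.29159186e-04, -4.45878732e+01, -3.52234411e+01, -2.42030701e-04,
        4.23484962e-03,  2.43403326e-05]), 'eef_pos': array([ 0.13990645, -0.55714709,  0.19917127]), 'eef_rot': array([ 0.08610694,  0.70182626,  0.0872409 , -0.70172254]), 'wrist_force': array([0.31402968, 0.45497652, 0.13552809]), 'torque': array([ 6.13317437e-02, -7.97014814e-06,  2.88118655e-02]), 'opening': 0.9984397985020255}
```

View pics/top0.png

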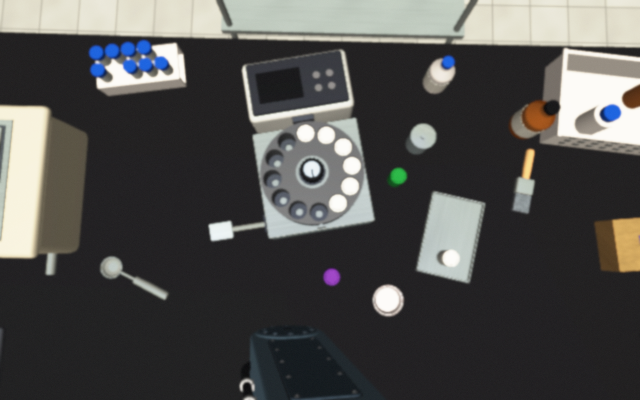

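View pics/scene0.png

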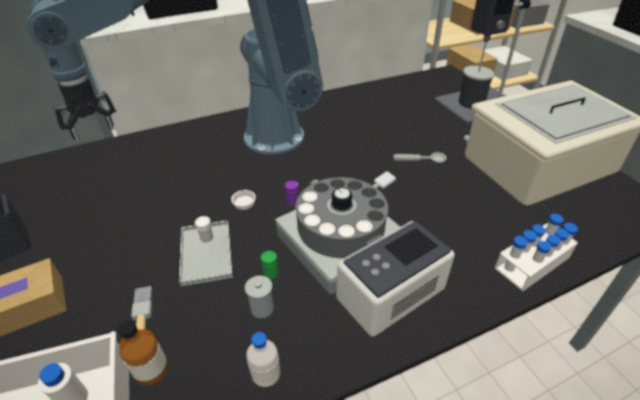

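Top view: knob (312,171). Caps run anticlockwise from the empty lift pocket (319,212): jar1 (338,204), jar2 (350,186), jar3 (351,166), jar4 (343,147), jar5 (326,135), jar6 (305,133). The lever pad is at (221,231), the tray at (450,237) with a jar at (450,258), and the beaker at (422,138).

Could be mistaken for jar4: the neighbouring caps (351,166) and (326,135), the tray jar (450,258), the green item (398,176), the purple item (331,277) and the white dish (388,300). By counting pockets, I choose (343,147).

```bash
cat > m.py <<'E'
from h import *
from scipy.optimize import least_squares
Z=np.load('top0.npz'); p,d=Z['p'],Z['d']; i=ctrl.camera_info('top'); C=cloud(i,d)
hsv=cv2.cvtColor(p,cv2.COLOR_RGB2HSV)
W=((hsv[...,2]>215)&(hsv[...,1]<40)).astype(np.uint8)
caps=[]
n,l,s,c=cv2.connectedComponentsWithStats(W)
for k in range(1,n):
    if 100<s[k,4]<700: print(k,s[k],c[k].round(1),plane(i,*c[k],.15).round(4), np.median(C[l==k][:,2]).round(3))
# caps by wheel
gx=[(338,204),(350,186),(351,166),(343,147),(326,135),(305,133)]
pts=[]
for u,v in gx:
    m=np.zeros_like(W); cv2.circle(m,(u,v),10,1,-1); ys,xs=np.nonzero(m&W); pts.append(plane(i,xs.mean(),ys.mean(),.15)[:2])
pts=np.array(pts); 
def f(x):
    a=x[2]+np.pi+np.radians(30)*np.arange(1,7); return (np.c_[x[0]+.089*np.cos(a),x[1]+.089*np.sin(a)]-pts).ravel()
r=least_squares(f,[.6,0,.1]); print('changer',r.x.round(4),np.degrees(r.x[2]).round(2),'res',np.abs(r.fun).max().round(4))
x=r.x; Rz=np.array([[np.cos(x[2]),-np.sin(x[2])],[np.sin(x[2]),np.cos(x[2])]])
print('lift',x[:2]+Rz@[-.089,0],'pad',x[:2]+Rz@[-.089,.233])
for nm,uv,z in(('knob',(312,170),.19),('pad',(221,231),.075),('beaker',(422,136),.1),('jarb',(450.5,258),.068)):print(nm,plane(i,*uv,z).round(4), 'depth z',C[int(uv[1]),int(uv[0])].round(4))
# tray: low-sat grey in region
T=np.zeros_like(W); T[185:290,405:495]=((hsv[185:290,405:495,2]>90)&(hsv[185:290,405:495,1]<60))
cs,_=cv2.findContours(T,cv2.RETR_EXTERNAL,cv2.CHAIN_APPROX_NONE); cc=max(cs,key=cv2.contourArea)
q=np.array([plane(i,*a[0],.016)[:2] for a in cc]).astype(np.float32); print('tray',cv2.minAreaRect(q*1000))
B=cv2.boxPoints(cv2.minAreaRect(cc)); print(B)
g=cv2.resize(p[100:280,200:500],None,fx=2.6,fy=2.6,interpolation=cv2.INTER_CUBIC); save('crop.png',g)
E
python3 m.py
```

```text
9 [568   0  37   7 222] [586.3   2.5] [ 1.0093 -0.6374  0.15  ] -0.747
10 [606   0  34   7 237] [622.6   3. ] [ 1.0098 -0.7196  0.15  ] -0.747
44 [432  64  21  18 233] [440.6  73.5] [ 0.8335 -0.3052  0.15  ] 0.102
46 [243  68 109  54 631] [291.7 107.6] [0.7458 0.0283 0.15  ] 0.144
52 [297 125  17  17 222] [305.2 132.9] [ 0.6889 -0.0036  0.15  ] 0.15
53 [318 127  17  17 218] [325.9 134.9] [ 0.6854 -0.0497  0.15  ] 0.15
54 [335 139  16  16 220] [342.7 146.6] [ 0.6601 -0.0877  0.15  ] 0.15
55 [343 157  18  17 224] [351.5 165.2] [ 0.6187 -0.1081  0.15  ] 0.15
56 [304 162  15  14 163] [311.2 168.3] [ 0.6094 -0.0193  0.15  ] 0.192
57 [342 178  17  17 226] [349.6 185.9] [ 0.5724 -0.1049  0.15  ] 0.15
58 [329 195  18  17 231] [337.5 203. ] [ 0.5341 -0.079   0.15  ] 0.15
59 [210 222  22  18 319] [220.6 230.6] [0.4672 0.1735 0.15  ] 0.075
60 [443 249  17  19 250] [451.1 257.9] [ 0.4215 -0.327   0.15  ] 0.068
61 [375 286  27  26 499] [387.3 298. ] [ 0.3326 -0.1901  0.15  ] 0.004
changer [ 0.6014 -0.0207  0.1927] 11.04 res 0.0002
lift [ 0.51409434 -0.03772706] pad [0.46947303 0.19096037]
knob [ 0.5991 -0.0222  0.19  ] depth z [ 0.599  -0.0223  0.1905]
pad [0.4684 0.1889 0.075 ] depth z [0.4684 0.1888 0.0754]
beaker [ 0.7008 -0.2742  0.1   ] depth z [ 0.7006 -0.274   0.1008]
jarb [ 0.4197 -0.3479  0.068 ] depth z [ 0.4197 -0.3467  0.0683]
tray ((472.3890380859375, -362.0652770996094), (134.63800048828125, 203.77682495117188), 78.1250228881836)
[[414.75067 271.68436]
 [431.93903 190.03981]
 [486.31836 201.4881 ]
 [469.13    283.13263]]
```

View pics/crop.png

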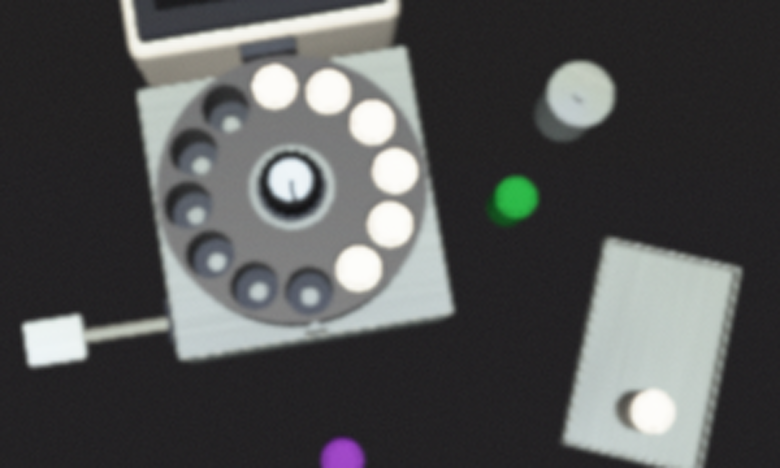

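Crop: the picks hold. Jar4's cap is at (372,122) in the crop, counting the empty front pocket at (309,290), the pointer at (317,328) and the caps anticlockwise from there. I'll move above the knob and pre-turn the tool anticlockwise.

Call:
step_arm([
  [-60,-408,-578,-100,0,0,0],
  [-60,-408,-578,-100,0,0,0],
  [-60,-408,-578,-100,0,0,0],
  [-60,-408,-578,-100,0,0,0],
  [-60,-408,-578,-100,0,0,0],
  [-60,-408,-578,-100,0,0,0],
  [-60,-408,-578,-100,0,0,0],
  [-60,-408,-578,-100,0,0,0],
  [-60,-408,-578,-100,0,0,0],
  [-60,-408,-578,-100,0,0,0],
])

```text
time_s: 1.35
eef_pos: [0.547, -0.0837, 0.2528]
eef_rot: [0.594, 0.384, 0.594, -0.384]
wrist_force: [0.6, -1.0, -0.1]
opening: 1.002
```

```bash
cat > go.py <<'E'
import sys
from h import *
p,M,o=tool(); print('t',o['time_s'],'p',p.round(4),'q6',o['q'][5].round(2),'yaw(z-axis)',np.degrees(np.arctan2(M[1,2],M[0,2])).round(2),'tilt',M[2].round(3),'F',o['wrist_force'].round(1),'op',round(o['opening'],3))
if len(sys.argv)>3:
    t=np.array([float(a) for a in sys.argv[1:4]]); print('tool shift mm',(M.T@(t-p)*1000).round(1))
E
python3 go.py .6014 -.0207 .26
```

```text
t 1.35 p [ 0.547  -0.0837  0.2528] q6 -0.79 yaw(z-axis) -65.72 tilt [-1. -0.  0.] F [ 0.6 -1.  -0.1] op 1.002
tool shift mm [ -7.3  75.5 -35.1]
```

Call:
step_arm([
  [-7,38,-18,0,0,0,0],
  [-7,75,-35,0,0,0,0],
  [-7,75,-35,0,0,0,0],
  [-7,75,-35,0,0,0,0],
])

```text
time_s: 1.85
eef_pos: [0.5996, -0.0233, 0.2591]
eef_rot: [0.593, 0.384, 0.594, -0.385]
wrist_force: [-0.0, -0.4, -0.5]
opening: 0.998
```

```bash
python3 go.py .6014 -.0207 .154
```

```text
t 1.85 p [ 0.5996 -0.0233  0.2591] q6 -0.66 yaw(z-axis) -65.9 tilt [-1.    -0.001 -0.001] F [-0.  -0.4 -0.5] op 0.998
tool shift mm [105.1   2.9  -1.5]
```

Call:
step_arm([
  [40,3,-1,0,0,0,0],
  [80,3,-1,0,0,0,0],
  [103,3,-1,0,0,0,0],
  [103,3,-1,0,0,0,0],
  [103,3,-1,0,0,0,255],
  [103,3,-1,0,0,0,255],
  [103,3,-1,0,0,0,255],
  [103,3,-1,0,0,0,255],
  [103,3,-1,0,0,0,255],
  [103,3,-1,0,0,0,255],
])

```text
time_s: 3.1
eef_pos: [0.6035, -0.0213, 0.1587]
eef_rot: [0.594, 0.385, 0.592, -0.384]
wrist_force: [-1.5, -1.0, 6.1]
opening: 0.002
```

```bash
python3 go.py
```

```text
t 3.1 p [ 0.6035 -0.0213  0.1587] q6 -0.65 yaw(z-axis) -65.91 tilt [-1.     0.002  0.002] F [-1.5 -1.   6.1] op 0.002
```

The jaws shut fully with no knob between them, so I'll look.

```bash
python3 - <<'E'
from h import *
p,d,i=cam('scene'); a=cv2.resize(p[110:270,240:440],None,fx=2.5,fy=2.5,interpolation=cv2.INTER_CUBIC)
p,d,i=cam('top'); b=cv2.resize(p[90:250,240:385],None,fx=2.0,fy=2.5); save('k1.png',np.hstack([a,b]))
E
python3 go.py
```

```text
t 3.2 p [ 0.6035 -0.0213  0.1588] q6 -0.65 yaw(z-axis) -65.91 tilt [-1.     0.002  0.002] F [-2.2 -1.2  6.5] op 0.0
```

View pics/k1.png

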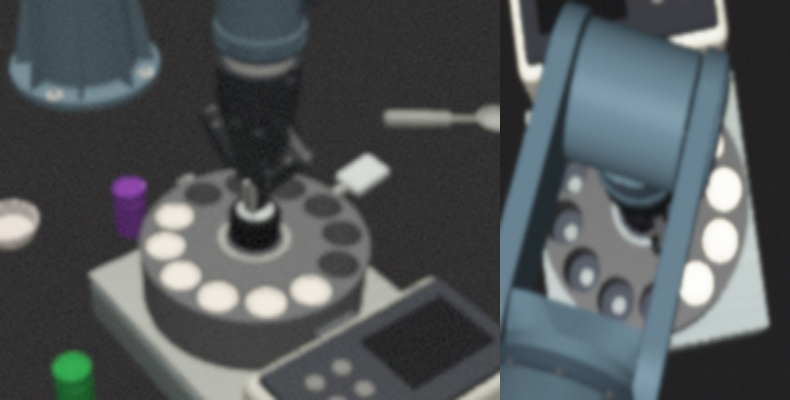

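Run:
```python
from h import *
p,d,i=cam('scene'); C=cloud(i,d)
K=np.array([[i['fx'],0,i['cx']],[0,i['fy'],i['cy']],[0,0,1]]); Ti=np.linalg.inv(np.array(i['T']))
for nm,X in(('tcp',[.6035,-.0213,.1588]),('knobtop',[.6014,-.0207,.19]),('facecentre',[.6014,-.0207,.15])):
    print(nm,cv2.projectPoints(np.array([X]),cv2.Rodrigues(Ti[:3,:3])[0],Ti[:3,3],K,np.array(i['dist_coeffs'],float))[0].ravel().round(1))
for v in range(170,216,3):
    print(v,[tuple((C[v,u]*1000).astype(int)) for u in (334,338,342,346,350)])
Z=np.load('scene0.npz'); c0=cloud(i,Z['d']); print('before',(c0[195,342]*1000).round(),(c0[190,342]*1000).round(), (c0[200,342]*1000).round())
save('k2.png',np.hstack([cv2.resize(q[165:220,310:370],None,fx=6.5,fy=6.5,interpolation=cv2.INTER_CUBIC) for q in (Z['p'],p)]))
```

```text
tcp [340.7 203.2]
knobtop [340.8 193. ]
facecentre [340.5 205.3]
170 [(np.int64(599), np.int64(-39), np.int64(263)), (np.int64(596), np.int64(-27), np.int64(258)), (np.int64(619), np.int64(-29), np.int64(274)), (np.int64(624), np.int64(-20), np.int64(275)), (np.int64(632), np.int64(-15), np.int64(279))]
173 [(np.int64(598), np.int64(-38), np.int64(254)), (np.int64(605), np.int64(-31), np.int64(257)), (np.int64(621), np.int64(-29), np.int64(267)), (np.int64(623), np.int64(-20), np.int64(265)), (np.int64(615), np.int64(-5), np.int64(255))]
176 [(np.int64(587), np.int64(-33), np.int64(236)), (np.int64(603), np.int64(-30), np.int64(246)), (np.int64(623), np.int64(-30), np.int64(260)), (np.int64(618), np.int64(-17), np.int64(253)), (np.int64(610), np.int64(-2), np.int64(242))]
179 [(np.int64(494), np.int64(12), np.int64(146)), (np.int64(607), np.int64(-32), np.int64(241)), (np.int64(617), np.int64(-27), np.int64(246)), (np.int64(616), np.int64(-16), np.int64(242)), (np.int64(636), np.int64(-16), np.int64(256))]
182 [(np.int64(496), np.int64(11), np.int64(138)), (np.int64(601), np.int64(-2
[... 2146 characters left out ...]
(-36), np.int64(157)), (np.int64(625), np.int64(-28), np.int64(160)), (np.int64(626), np.int64(-17), np.int64(156)), (np.int64(626), np.int64(-7), np.int64(153))]
212 [(np.int64(617), np.int64(-46), np.int64(150)), (np.int64(624), np.int64(-38), np.int64(153)), (np.int64(629), np.int64(-30), np.int64(154)), (np.int64(632), np.int64(-21), np.int64(153)), (np.int64(637), np.int64(-12), np.int64(154))]
215 [(np.int64(624), np.int64(-49), np.int64(147)), (np.int64(630), np.int64(-41), np.int64(149)), (np.int64(634), np.int64(-32), np.int64(149)), (np.int64(641), np.int64(-25), np.int64(152)), (np.int64(642), np.int64(-15), np.int64(149))]
before [610. -22. 191.] [596. -15. 193.] [623. -28. 187.]
```

View pics/k2.png

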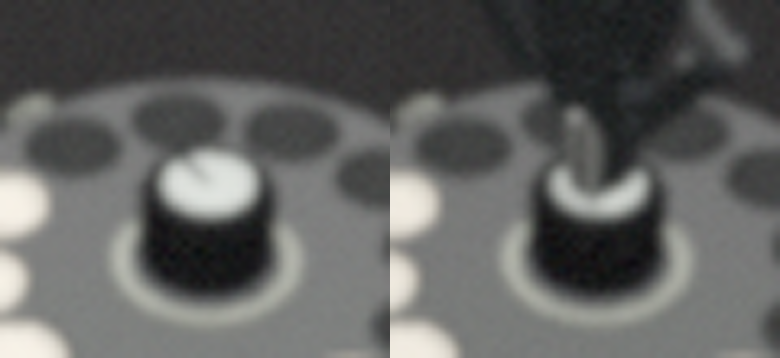

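The picture shows shut fingers resting on top of the knob (tips near z 0.193) while the reported TCP z is 0.159. I'll lift with the jaws shut and check the tip against the reported TCP.

Call:
step_arm([
  [-40,0,0,0,0,0,255],
  [-80,0,0,0,0,0,255],
  [-80,0,0,0,0,0,255],
  [-80,0,0,0,0,0,255],
])

```text
time_s: 3.75
eef_pos: [0.6023, -0.0208, 0.2366]
eef_rot: [0.593, 0.385, 0.593, -0.385]
wrist_force: [-0.3, -0.1, -0.2]
opening: -0.0
```

```bash
python3 go.py
python3 - <<'E'
from h import *
p,d,i=cam('scene'); C=cloud(i,d); t,M,o=tool()
K=np.array([[i['fx'],0,i['cx']],[0,i['fy'],i['cy']],[0,0,1]]); Ti=np.linalg.inv(np.array(i['T']))
pr=lambda X:cv2.projectPoints(np.array([X],float),cv2.Rodrigues(Ti[:3,:3])[0],Ti[:3,3],K,np.array(i['dist_coeffs'],float))[0].ravel()
s=6.5; u0,v0=300,120
a=cv2.resize(p[v0:220,u0:390],None,fx=s,fy=s,interpolation=cv2.INTER_CUBIC)
for k,c in((0,(255,0,0)),(19,(0,255,0)),(33,(255,255,0)),(73,(0,255,255))):
    q=(pr(t-M[:,0]*k/1000)-[u0,v0])*s; cv2.circle(a,tuple(int(x) for x in q),4,c,-1)
save('k3.png',a)
N=C.reshape(-1,3); m=(np.hypot(N[:,0]-.605,N[:,1]+.022)<.04)&(N[:,2]>.2); print('lowest',np.sort(N[m][:,2])[:15].round(3), N[m][np.argsort(N[m][:,2])[:5]].round(3))
E
```

```text
t 3.75 p [ 0.6023 -0.0208  0.2366] q6 -0.65 yaw(z-axis) -65.91 tilt [-1. -0. -0.] F [-0.3 -0.1 -0.2] op -0.0
lowest [0.269 0.269 0.27  0.27  0.27  0.271 0.271 0.271 0.272 0.273 0.273 0.274
 0.275 0.275 0.275] [[ 0.608 -0.026  0.269]
 [ 0.611 -0.022  0.269]
 [ 0.604 -0.029  0.27 ]
 [ 0.601 -0.027  0.27 ]
 [ 0.61  -0.019  0.27 ]]
```

View pics/k3.png

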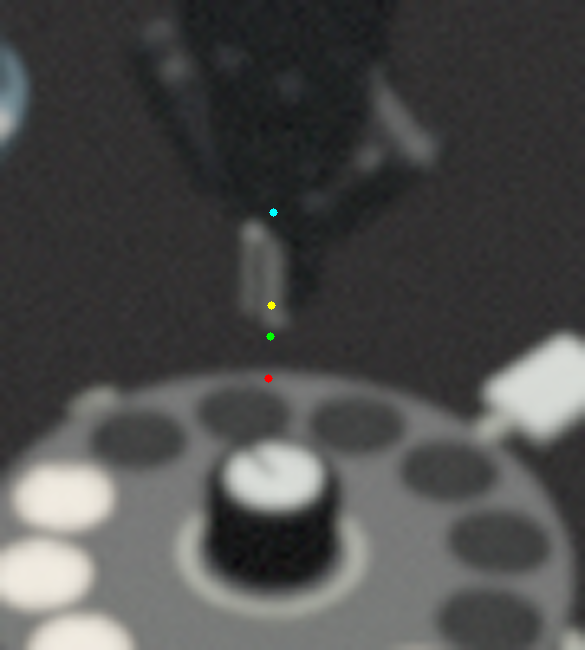

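The tool really ends about 31 mm short of the reported TCP: the shut tip touched the knob top (0.190) at reported z 0.159, and the picture agrees. I'll correct all heights by that amount, with the knob grasp at a reported z of about 0.122.

Call:
step_arm([
  [0,0,0,0,0,0,0],
  [0,0,0,0,0,0,0],
  [0,0,0,0,0,0,0],
  [0,0,0,0,0,0,0],
  [0,0,0,0,0,0,0],
  [0,0,0,0,0,0,0],
  [40,0,1,0,0,0,0],
  [80,0,1,0,0,0,0],
  [114,0,1,0,0,0,0],
  [114,0,1,0,0,0,0],
])

```text
time_s: 5.05
eef_pos: [0.6005, -0.0213, 0.1198]
eef_rot: [0.591, 0.384, 0.595, -0.385]
wrist_force: [0.5, -0.3, 0.3]
opening: 0.998
```

Call:
step_arm([
  [0,0,0,0,0,0,255],
  [0,0,0,0,0,0,255],
  [0,0,0,0,0,0,255],
  [0,0,0,0,0,0,255],
  [0,0,0,0,0,0,255],
  [0,0,0,0,0,0,255],
])

```text
time_s: 5.8
eef_pos: [0.6031, -0.0228, 0.1255]
eef_rot: [0.594, 0.384, 0.593, -0.385]
wrist_force: [-7.1, -2.4, 8.4]
opening: 0.568
```

```bash
python3 go.py
```

```text
t 5.8 p [ 0.6031 -0.0228  0.1255] q6 -0.65 yaw(z-axis) -65.9 tilt [-1.    -0.     0.002] F [-7.1 -2.4  8.4] op 0.568
```

Gripped (opening 0.568, about 48 mm). Now I turn 120° clockwise.

Call:
step_arm([
  [0,0,0,8,0,0,255],
  [0,0,0,16,0,0,255],
  [0,0,0,24,0,0,255],
  [0,0,0,32,0,0,255],
  [0,0,0,40,0,0,255],
  [0,0,0,48,0,0,255],
  [0,0,0,56,0,0,255],
  [0,0,0,60,0,0,255],
  [0,0,0,60,0,0,255],
])

```text
time_s: 6.92
eef_pos: [0.5996, -0.0224, 0.1254]
eef_rot: [-0.321, -0.627, -0.322, 0.632]
wrist_force: [-22.3, -2.8, 18.2]
opening: 0.568
```

Call:
step_arm([
  [0,0,0,8,0,0,255],
  [0,0,0,16,0,0,255],
  [0,0,0,24,0,0,255],
  [0,0,0,32,0,0,255],
  [0,0,0,40,0,0,255],
  [0,0,0,48,0,0,255],
  [0,0,0,56,0,0,255],
  [0,0,0,60,0,0,255],
  [0,0,0,60,0,0,255],
  [0,0,0,60,0,0,255],
])

```text
time_s: 8.18
eef_pos: [0.5981, -0.0193, 0.1254]
eef_rot: [0.037, -0.703, 0.035, 0.71]
wrist_force: [-27.1, 8.7, 22.4]
opening: 0.571
```

```bash
python3 go.py
python3 - <<'E'
from h import *
p,d,i=cam('scene'); save('k4.png',cv2.resize(p[150:270,270:410],None,fx=4,fy=4,interpolation=cv2.INTER_CUBIC))
E
```

```text
t 8.175 p [ 0.5981 -0.0193  0.1254] q6 1.44 yaw(z-axis) 174.17 tilt [-1.    -0.002  0.01 ] F [-27.1   8.7  22.4] op 0.571
```

View pics/k4.png

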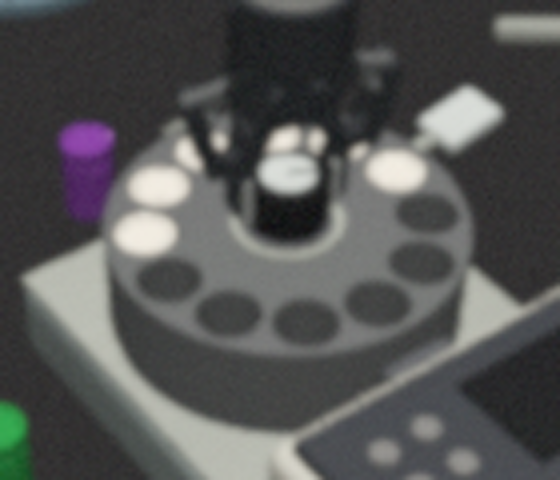

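The wheel turned with the knob: jars now run from (145,233) round the front to (397,170). I'll release and lift.

Call:
step_arm([
  [0,0,0,0,0,0,0],
  [0,0,0,0,0,0,0],
  [0,0,0,0,0,0,0],
  [0,0,0,0,0,0,0],
  [0,0,0,0,0,0,0],
  [-40,0,0,0,0,0,0],
  [-80,0,0,0,0,0,0],
  [-120,0,0,0,0,0,0],
  [-120,0,0,0,0,0,0],
])

```text
time_s: 9.35
eef_pos: [0.6053, -0.0224, 0.2472]
eef_rot: [-0.036, 0.709, -0.037, -0.703]
wrist_force: [0.5, 0.8, -0.9]
opening: 1.002
```

```bash
python3 go.py .4694 .1905 .20
python3 - <<'E'
from h import *
p,d,i=cam('scene')
hsv=cv2.cvtColor(p,cv2.COLOR_RGB2HSV); W=((hsv[...,2]>200)&(hsv[...,1]<45)).astype(np.uint8)
n,l,s,c=cv2.connectedComponentsWithStats(W); C=cloud(i,d)
a0=.1927; ctr=np.array([.6014,-.0207])
for k in range(1,n):
    if s[k,4]<60: continue
    P=plane(i,*c[k],.15)[:2]; r=np.linalg.norm(P-ctr)
    if .06<r<.12: print(c[k].round(), s[k,4], r.round(4), 'clicks ccw from lift', ((np.degrees(np.arctan2(*(P-ctr)[::-1])-a0-np.pi)/30)%12).round(3), np.median(C[l==k][:,2]).round(3))
E
```

```text
t 9.35 p [ 0.6053 -0.0224  0.2472] q6 1.44 yaw(z-axis) 174.09 tilt [-1.     0.001 -0.008] F [ 0.5  0.8 -0.9] op 1.002
tool shift mm [  45.8 -197.8  157.5]
[337. 183.] 88 0.0879 clicks ccw from lift 10.965 0.149
[354. 185.] 93 0.0891 clicks ccw from lift 9.954 0.149
[321. 187.] 94 0.0866 clicks ccw from lift 11.967 0.149
[369. 192.] 98 0.0903 clicks ccw from lift 8.962 0.149
[309. 196.] 101 0.0865 clicks ccw from lift 1.001 0.148
[306. 208.] 109 0.0869 clicks ccw from lift 2.024 0.149
```

The caps sit on whole clicks (0 to 2 and 9 to 12), with jar4 at the lift. Next is the lever, with the fingers shut.

Call:
step_arm([
  [0,-50,40,0,0,0,255],
  [10,-100,80,0,0,0,255],
  [30,-150,120,0,0,0,255],
  [46,-198,157,0,0,0,255],
  [80,-198,157,0,0,0,255],
  [120,-198,157,0,0,0,255],
  [146,-198,157,0,0,0,255],
  [146,-198,157,0,0,0,255],
  [146,-198,157,0,0,0,255],
])

```text
time_s: 10.52
eef_pos: [0.4674, 0.1913, 0.0971]
eef_rot: [-0.037, 0.706, -0.037, -0.706]
wrist_force: [0.2, 1.3, -0.1]
opening: 0.002
```

```bash
python3 go.py .4690 .1900 .045
```

```text
t 10.525 p [0.4674 0.1913 0.0971] q6 1.83 yaw(z-axis) 174.07 tilt [-1. -0. -0.] F [ 0.2  1.3 -0.1] op 0.002
tool shift mm [52.1  1.1 -1.7]
```

Contact is expected at reported z of about 0.044 and full-down at about -0.004.

Call:
step_arm([
  [25,1,-1,0,0,0,255],
  [45,1,-1,0,0,0,255],
  [55,1,-1,0,0,0,255],
  [65,1,-1,0,0,0,255],
  [75,1,-1,0,0,0,255],
  [85,1,-1,0,0,0,255],
  [93,1,-1,0,0,0,255],
  [99,1,-1,0,0,0,255],
  [99,1,-1,0,0,0,255],
  [99,1,-1,0,0,0,255],
])

```text
time_s: 11.78
eef_pos: [0.4693, 0.1904, -0.0014]
eef_rot: [-0.037, 0.707, -0.036, -0.705]
wrist_force: [1.4, 0.1, 1.2]
opening: -0.003
```

```bash
python3 go.py
```

```text
t 11.775 p [ 0.4693  0.1904 -0.0014] q6 1.82 yaw(z-axis) 174.08 tilt [-1.    -0.001 -0.002] F [1.4 0.1 1.2] op -0.003
```

Call:
step_arm([
  [4,0,0,0,0,0,255],
  [6,0,0,0,0,0,255],
  [8,0,0,0,0,0,255],
  [10,0,0,0,0,0,255],
  [10,0,0,0,0,0,255],
])

```text
time_s: 12.4
eef_pos: [0.4702, 0.1901, -0.0046]
eef_rot: [-0.035, 0.707, -0.036, -0.705]
wrist_force: [-27.3, -8.1, 78.7]
opening: -0.003
```

```bash
python3 go.py
python3 - <<'E'
from h import *
p,d,i=cam('top'); C=cloud(i,d); N=C.reshape(-1,3)
ctr=np.array([.6014,-.0207]);lift=np.array([.5141,-.0377])
m=(np.hypot(*(N[:,:2]-lift).T)<.03); print('lift z pctl',np.percentile(N[m][:,2],[50,75,90]).round(3))
m=(np.hypot(*(N[:,:2]-lift).T)<.05)&(N[:,2]>.18)&(N[:,2]<.2);print(m.sum(),N[m].mean(0).round(4) if m.any() else '')
p,d,i=cam('scene'); C=cloud(i,d);N=C.reshape(-1,3); m=(np.hypot(*(N[:,:2]-lift).T)<.03)&(N[:,2]>.16)&(N[:,2]<.21);print(m.sum(),N[m].max(0) if m.any() else '',N[m].mean(0) if m.any() else '')
m=(np.hypot(*(N[:,:2]-[.4690,.19]).T)<.04)&(N[:,2]<.1); print('pad z',np.percentile(N[m][:,2],[10,50,75,90]).round(3) if m.any() else '')
E
```

```text
t 12.4 p [ 0.4702  0.1901 -0.0046] q6 1.82 yaw(z-axis) 174.17 tilt [-1.     0.001 -0.002] F [-27.3  -8.1  78.7] op -0.003
lift z pctl [0.153 0.191 0.193]
247 [ 0.5142 -0.0373  0.1915]
244 [ 0.53622643 -0.01686006  0.19271997] [ 0.52102428 -0.03772988  0.18163536]
pad z [0.001 0.056 0.082 0.092]
```

The lever is at its stop and jar4's top is up at z 0.1915, at (0.5142, -0.0373). I'll retreat and go above it with the jaws tangential to the wheel.

Call:
step_arm([
  [-60,0,0,0,0,0,255],
  [-120,0,0,0,0,0,255],
  [-180,0,0,0,0,0,255],
  [-235,0,0,0,0,0,100],
  [-235,55,-16,-4,0,0,0],
  [-235,110,-33,-9,0,0,0],
  [-235,165,-50,-13,0,0,0],
  [-235,222,-66,-17,0,0,0],
  [-235,222,-66,-17,0,0,0],
  [-235,222,-66,-17,0,0,0],
])

```text
time_s: 13.75
eef_pos: [0.5103, -0.0371, 0.2224]
eef_rot: [-0.067, -0.703, -0.068, 0.704]
wrist_force: [0.6, 0.1, -0.3]
opening: 0.995
```

```bash
python3 go.py .5142 -.0375 .121;  python3 - <<'E'
from h import *
p,d,i=cam('scene'); C=cloud(i,d);N=C.reshape(-1,3)
lift=np.array([.5141,-.0377])
m=(np.hypot(*(N[:,:2]-lift).T)<.03)&(N[:,2]>.16)&(N[:,2]<.21);print('jar',m.sum(),N[m].max(0).round(3) if m.any() else '')
m=(np.hypot(*(N[:,:2]-[.4690,.19]).T)<.03)&(N[:,2]<.1); print('pad z',np.percentile(N[m][:,2],[10,50,75,90]).round(3))
save('k5.png',cv2.resize(p[110:250,260:420],None,fx=4,fy=4,interpolation=cv2.INTER_CUBIC))
E
```

```text
t 13.75 p [ 0.5103 -0.0371  0.2224] q6 1.07 yaw(z-axis) -169.0 tilt [-1.    -0.001  0.001] F [ 0.6  0.1 -0.3] op 0.995
tool shift mm [101.4   1.3  -3.8]
jar 236 [ 0.535 -0.017  0.193]
pad z [0.    0.025 0.028 0.031]
```

View pics/k5.png

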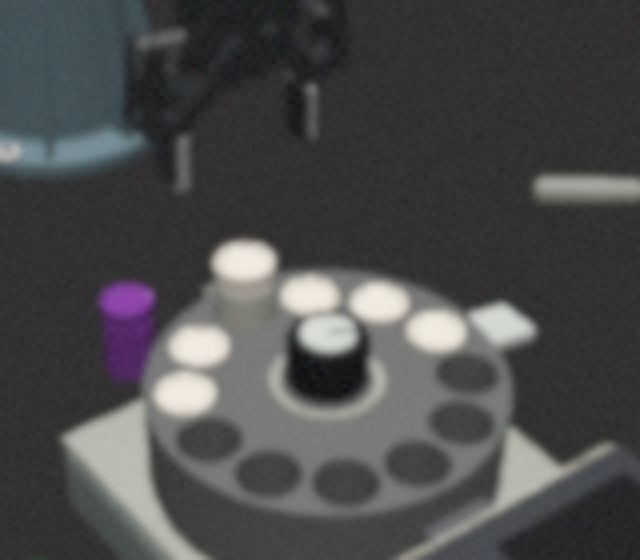

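The jar is raised at (245,265), the others are flush, the pad is down at (505,325) and the open fingers straddle above. Now I descend and grip.

Call:
step_arm([
  [40,1,-4,0,0,0,0],
  [80,1,-4,0,0,0,0],
  [100,1,-4,0,0,0,0],
  [100,1,-4,0,0,0,0],
  [100,1,-4,0,0,0,255],
  [100,1,-4,0,0,0,255],
  [100,1,-4,0,0,0,255],
  [100,1,-4,0,0,0,255],
  [100,1,-4,0,0,0,255],
  [100,1,-4,0,0,0,255],
])

```text
time_s: 15.05
eef_pos: [0.5156, -0.0377, 0.1232]
eef_rot: [0.068, 0.704, 0.068, -0.703]
wrist_force: [0.9, 1.4, 2.9]
opening: 0.432
```

```bash
python3 go.py .5142 -.0375 .121
```

```text
t 15.05 p [ 0.5156 -0.0377  0.1232] q6 1.07 yaw(z-axis) -168.93 tilt [-1.     0.    -0.001] F [0.9 1.4 2.9] op 0.432
tool shift mm [ 2.2 -0.4  1.3]
```

Held. I lift straight up, then carry over to the tray's empty half at about (0.523, -0.373).

Call:
step_arm([
  [-25,0,0,0,0,0,255],
  [-55,0,0,0,0,0,255],
  [-90,0,0,0,0,0,255],
  [-90,40,7,0,0,0,255],
  [-90,85,15,0,0,0,255],
  [-90,135,23,0,0,0,255],
  [-90,185,32,0,0,0,255],
  [-90,240,41,0,0,0,255],
  [-90,290,50,0,0,0,255],
  [-90,331,57,0,0,0,255],
])

```text
time_s: 16.3
eef_pos: [0.5215, -0.3753, 0.2115]
eef_rot: [-0.067, -0.703, -0.068, 0.704]
wrist_force: [-0.3, 0.3, -0.4]
opening: 0.431
```

Call:
step_arm([
  [0,0,0,0,0,0,255],
  [40,0,0,0,0,0,255],
  [80,0,0,0,0,0,255],
  [120,0,0,0,0,0,255],
  [160,0,0,0,0,0,255],
  [160,0,0,0,0,0,255],
  [160,0,0,0,0,0,255],
])

```text
time_s: 17.18
eef_pos: [0.5233, -0.3734, 0.0541]
eef_rot: [0.069, 0.704, 0.068, -0.704]
wrist_force: [0.5, -0.8, -1.2]
opening: 0.429
```

```bash
python3 go.py .523 -.373 .002;  python3 - <<'E'
from h import *
p,d,i=cam('scene'); save('k6.png',cv2.resize(p[140:310,150:320],None,fx=3.4,fy=3.4,interpolation=cv2.INTER_CUBIC))
E
```

```text
t 17.175 p [ 0.5233 -0.3734  0.0541] q6 0.57 yaw(z-axis) -168.88 tilt [-1.     0.001 -0.001] F [ 0.5 -0.8 -1.2] op 0.429
tool shift mm [52.1 -0.5  0.3]
```

View pics/k6.png

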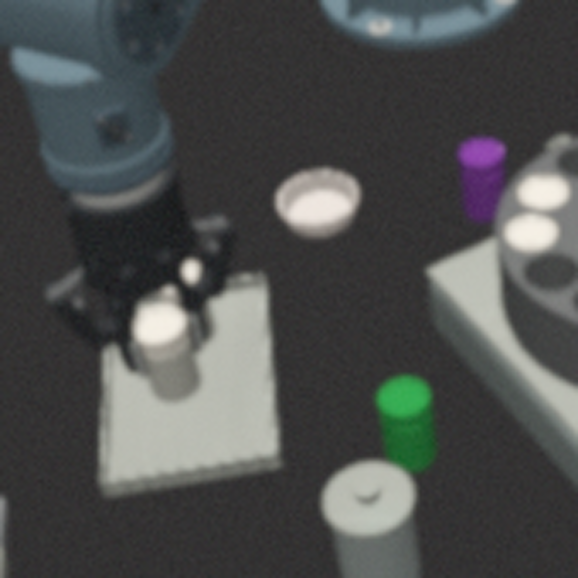

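The jar hangs upright over the empty half of the tray at (165,350). I lower it gently.

Call:
step_arm([
  [20,0,0,0,0,0,255],
  [38,0,0,0,0,0,255],
  [46,0,0,0,0,0,255],
  [50,0,0,0,0,0,255],
  [52,0,0,0,0,0,255],
  [52,0,0,0,0,0,255],
])

```text
time_s: 17.98
eef_pos: [0.5229, -0.3735, 0.0016]
eef_rot: [0.068, 0.704, 0.068, -0.704]
wrist_force: [-1.8, 2.3, 4.0]
opening: 0.432
```

```bash
python3 go.py
```

```text
t 17.975 p [ 0.5229 -0.3735  0.0016] q6 0.57 yaw(z-axis) -168.91 tilt [-1.  0. -0.] F [-1.8  2.3  4. ] op 0.432
```

Light contact (4 N), so I release and retreat.

Call:
step_arm([
  [0,0,0,0,0,0,0],
  [0,0,0,0,0,0,0],
  [0,0,0,0,0,0,0],
  [0,0,0,0,0,0,0],
  [0,0,0,0,0,0,0],
  [-20,0,0,0,0,0,0],
  [-60,0,0,0,0,0,0],
  [-120,0,0,0,0,0,0],
  [-180,0,0,0,0,0,0],
  [-220,0,0,0,0,0,0],
])

```text
time_s: 19.23
eef_pos: [0.5236, -0.3742, 0.2265]
eef_rot: [0.07, 0.705, 0.067, -0.702]
wrist_force: [0.3, -0.2, 0.3]
opening: 0.999
```

```bash
python3 go.py;  python3 - <<'E'
from h import *
p,d,i=cam('scene'); C=cloud(i,d); N=C.reshape(-1,3)
for nm,xy in(('jar4',(.523,-.373)),('before',(.4197,-.348)),('beaker',(.7008,-.2742)),('pad',(.469,.19))):
    m=(np.hypot(*(N[:,:2]-xy).T)<.03)&(N[:,2]<.13); z=np.percentile(N[m][:,2],95); t=m&(N[:,2]>z-.008); print(nm,z.round(3),N[t].mean(0).round(3))
hsv=cv2.cvtColor(p,cv2.COLOR_RGB2HSV); W=((hsv[...,2]>200)&(hsv[...,1]<45)).astype(np.uint8)
n,l,s,c=cv2.connectedComponentsWithStats(W); ctr=np.array([.6014,-.0207])
for k in range(1,n):
    P=plane(i,*c[k],.15)[:2]; r=np.linalg.norm(P-ctr)
    if s[k,4]>60 and .06<r<.12: print(s[k,4],((np.degrees(np.arctan2(*(P-ctr)[::-1])-.1927-np.pi)/30)%12).round(3), np.median(C[l==k][:,2]).round(3))
save('k7.png',p[100:320,130:460].repeat(2,0).repeat(2,1))
E
```

```text
t 19.225 p [ 0.5236 -0.3742  0.2265] q6 0.57 yaw(z-axis) -168.91 tilt [-1.     0.005 -0.003] F [ 0.3 -0.2  0.3] op 0.999
jar4 0.067 [ 0.524 -0.372  0.065]
before 0.068 [ 0.422 -0.346  0.066]
beaker 0.098 [ 0.706 -0.277  0.097]
pad 0.032 [0.474 0.195 0.028]
93 10.958 0.149
97 9.949 0.149
103 8.963 0.149
105 0.992 0.149
116 2.02 0.149
```

View pics/k7.png

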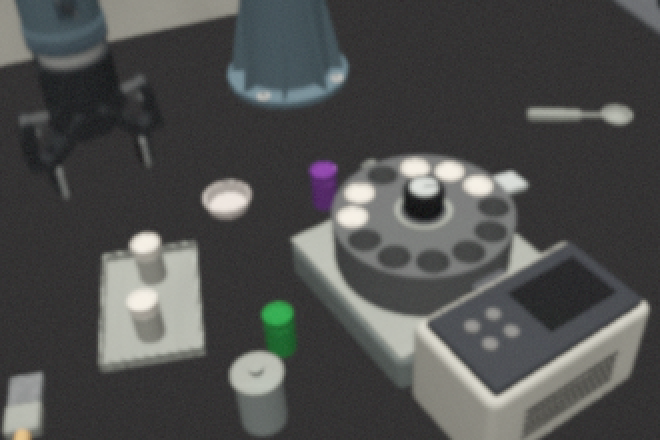

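Both jars stand upright in the tray at (147,310) and (148,255). The beaker is standing, five jars are flush in the wheel, and the wheel is on its click. I'm handing in.

```bash
python3 -c "
from bench import ctrl; print(ctrl.hand_in())"
```

```text
the job is handed in; nothing more can be done
None
```

The job is done and handed in at about 19 s. I turned the wheel four clicks clockwise, pressed the lever to its stop, then took jar4 out and stood it in the empty half of the tray.

**Last checks:**
- Jar4 is upright at about (0.524, -0.372), with its top at z 0.067. The other tray jar is still upright, and so is the beaker.
- The five remaining jars are flush at z 0.149, and the wheel is within 0.05 click of its stop by camera.
- The lever pad is down at about 28 mm, and the gripper is clear of everything.

**What went wrong or disagreed:**
- **Knob grip:** my first attempt closed above the knob. The fingertips sit about 31 mm short of the reported TCP, so I corrected every later height by that amount. In that miss the shut fingers pressed the knob's top with about 6 N.
- **Force on the lever:** the fingertips briefly pushed with about 79 N on the wrist's vertical axis when the lever hit its stop. That is under the 120 N wrist limit. It is above the 40 N limit for the arm or gripper body, but only the fingertips should have been touching.

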